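# Biscuits for a guest: bowl on the ledge, flap held open

### The arm

A 7-joint arm with a two-finger parallel gripper is mounted at the origin on a cart in front of the work surface, level with it; the furniture and walls round the work are solid. World frame = base frame: x ahead of the robot, y to its left, z up, the work surface at z = 0. Lengths are in mm, angles in rad, forces in N, time in s.
With the tool pointing down it reaches from about 400 to 875 mm from the base axis. Payload 4.4 kg.
Tool frame: the origin (TCP) lies midway between the tips of the shut fingers; the grasp point (between the pads) lies 19 mm behind it; z points along the fingers, y is the line along which they close (so a half turn about z gives the same grasp; the last joint's range is limited). The gripper opens to 85 mm and grips with 20 to 120 N. Pads are 22 mm wide; open, the fingers measure 114 mm over their backs; the gripper's body (76 mm by 85 mm) begins 54 mm behind the grasp point. The pads swing forward as they close: fully open they stand 13 mm farther back than shut.
Start: joints at [1.132, 0.628, 0.038, 1.517, -0.027, 0.996, -0.02], TCP at [236.774, -605.356, 231.313] pointing down, gripper open.
Joint ranges: [-3.06, 3.06], [-0.37, 2.12], [-1.25, 1.32], [0.18, 2.47], [-1.1, 4.24], [0.23, 1.98], [-2.94, 2.94]. Speed limits (rad/s): [2.57, 2.57, 3.14, 3.14, 3.14, 3.14, 3.14].

### API

Orientations are given as [roll, pitch, yaw] about the fixed x, y, z axes, in that order (R = Rz(yaw) Ry(pitch) Rx(roll)).
In Python, from cell import ctrl, get_image, get_calibration gives the robot as it stands.
- The arm moves only by the shell command python3 -m creep 'ROWS'. ROWS is JSON, a list of rows, each an object of numbers: "dx", "dy", "dz": the shift along the world's x, y, z normalised to -1 to 1, where 1 is 0.4 m; "rx", "ry", "rz": the turn, a rotation vector about the world's x, y, z normalised to -1 to 1, where 1 is 2 pi rad; "grip": the closure, from -1 (fully open) to 1 (shut). A call has exactly 5 rows; each row is the pose to reach, as a shift and turn from the pose commanded when the call began, turning the shorter way round; what a row does not reach only later rows make up. A row lasts 1/8 s, in which the tool goes at most 62.5 mm and 10.7 degrees, less where a joint would pass 70% of its speed; a pose out of reach is approached as far as the arm can. A call with a number of a shift or a turn outside -1 to 1 is refused whole. A call with a gripper value outside its range is refused whole. The fingers move at their own pace and stop on an object; the grip force is fixed at half the most. Time passes only in rows, so rows that repeat a pose let the fingers close, or fill a call up. It gives the time, the measured TCP pose, the force, the opening and the grip force at its end, in the units of the state.
- ctrl.read_state(): the state, without advancing time (a new reading comes with each control period).
- get_image(name): name is "side" or "top"; returns the picture (400x640x3 uint8, red, green, blue); there is no depth.
- get_calibration(name): a dict with "mtx" (3x3 intrinsics, pixels), "distortion" ([k1, k2, p1, p2, k3] as OpenCV has them; the pictures are not rectified), "world_from_camera" (4x4, takes a point from camera to world coordinates). Camera axes: x right, y down, z forward; pixel columns grow to the right and rows downward; lengths in mm; the calibration is good to about 2 mm. A picture is of the moment at which its call begins. get_calibration takes no time and is no camera call.
- ctrl.finish_job(): hands the job in; it is judged then, once.
The state is a dict: "clock": time; "qpos": joint angles; "qd": joint speeds; "tau": joint torques, N m; "eef_pos": TCP position; "tool_rot": TCP orientation; "force": force on the tool from outside, world axes, zero at the start; "torque": the same for the moment, N m; "width": finger opening in mm; "gripper_force": force on a finger pad.
Only numpy, scipy, OpenCV 4.12 (cv2) and the standard library are available. Lean on these libraries where they do the work, as an engineer would, in place of code of your own. Each camera call takes 0.05 s, during which the arm holds its last target. There are 200 camera calls.

### The job

A guest wants biscuits from the wooden self-service case, and I will fill them in with tongs as soon as you are ready. Stand the empty white bowl upright in the round serving ledge on the left side of the case while the flap is still shut, setting it down rather than dropping it. Then lift the case's sloping clear flap by its steel bar handle until the flap is level, and finish while still holding it there by the bar: it falls shut by itself, so do not let go of it or let it slam, and leave the mug, the teapot and the glass of toothpicks alone.

Things in the scene. Friction and masses are not known exactly. Their poses are not given: they have to be found in the camera images.
- bowl: the empty white porcelain bowl, loose on the worktop, 117 mm across the rim, 53 mm high, about 0.21 kg; foot 65 mm across; the wall is about 5 mm thick and leans outward some 25 degrees from vertical (9 mm below the rim its middle is 50 mm from the axis), so pinch it with the fingers tilted alike. Origin: centre of the underside, z up; its yaw makes no difference
- case: fixed wooden self-service case on the worktop, 160 mm deep (x), 260 wide (y), 180 high at the back, 70 at the front lip, bowls of biscuits and sweets fixed inside; a microwave (250 high) and a toy till (230 high) stand behind it to right and left. Origin: centre of the underside; its front, with the lower end of the flap, faces its -x (towards the robot), +y is its left side as seen from the robot
- ledge (a point): centre of the inner floor of the serving ledge: a round wooden dish, 84 mm across inside, 94 mm outside, with a rim 5 mm high, carried by a steel bracket at the case's left (+y) side. The floor is 75 mm above the worktop, 75 mm out from the case's side wall. Axes parallel to the case's. The bowl's underside belongs on this point
- flap_hinge (a point): middle of the flap's hinge line, at the top of the case, 179 mm above the worktop; the line runs along the case's y. Shut, the flap (252 mm wide, 168 mm long, 8 mm thick, wooden frame round a clear pane, 0.36 kg with its bar) slopes down from here towards the case's front at 40 degrees below level
- flap (a joint): opening angle of the flap, rad: 0 shut, 0.70 level (sticking straight out towards the case's front), 1.35 fully up. Grows as the front edge is raised. It falls shut by its own weight from any angle; raising it takes about 2 to 3 N at the bar
- flap_bar: steel bar handle on the flap's outer face near the lower (front) edge: a round bar 10 mm thick, with 98 mm of straight bar between its two legs, parallel to the hinge (case's y), its centre standing 38 mm off the face, 142 mm from the hinge along the flap. Origin: on the flap's face under the middle of the bar; it turns with the flap, x along the flap towards the hinge, z out of its face
- bar_mid (a point): middle of the steel bar itself, the point to grip; about 43 mm out from the hinge along the flap's normal and 142 mm from it along the flap. The bar may turn between the fingers as the flap rises, so the gripper can stay pointing down
- mug: navy mug standing on the worktop, body 81 mm across, 81 mm high, handle to its -y; origin on the underside near the middle; to be left alone
- toothpick_glass: small faceted glass with toothpicks, 61 mm across, 72 mm high; origin centre of the underside; to be left alone
- teapot: white teapot, 176 x 98 mm, 92 mm high; origin centre of the underside; to be left alone
Mind the look-alikes: they are no part of the job. Leave any purple look-alike of the bowl alone.

How it is judged (in metres and radians):
On the way:
1. the bowl stands upright in the serving ledge, let go, with the flap still shut (horizontal distance between bowl and ledge below 0.015 m and z of bowl in the frame of ledge between -0.004 and 0.004 m and angle between bowl's own z axis and vertical below 0.06 rad and contact force between bowl and the fingers below 0.1 N and linear speed of bowl below 0.03 m/s and value of joint flap below 0.06 rad), for 0.2 s.
At the end, for the whole second after the job is handed in: the flap is held at rest by the fingers on its bar, level to within 0.13 rad (7 degrees; joint value 0.57 to 0.83), and the empty bowl stands by itself inside the rim of the serving ledge, upright within 0.06 rad, its centre within 15 mm of the ledge's (value of joint flap between 0.57 and 0.83 rad and velocity of joint flap between -0.1 and 0.1 rad/s and contact force between the fingers and flap_bar above 0.5 N and horizontal distance between bowl and ledge below 0.015 m and z of bowl in the frame of ledge between -0.004 and 0.004 m and angle between bowl's own z axis and vertical below 0.06 rad and linear speed of bowl below 0.03 m/s and contact force between bowl and the arm below 0.1 N and contact force between bowl and the fingers below 0.1 N); the arm keeps its last pose, push and grip.
It fails at once if the bowl is dropped (falls free faster than 0.5 m/s, about 13 mm) (linear speed of bowl above 0.5 m/s and contact force between bowl and the fingers below 0.05 N).
It fails at once if the flap falls or slams shut (closing faster than 2 rad/s) (velocity of joint flap below -2 rad/s).
It fails at once if the mug, the toothpick glass or the teapot is pushed more than 20 mm or tipped (distance of any of mug, toothpick_glass, teapot from where it was at the start of the episode above 0.02 m or angle between any of mug, toothpick_glass, teapot's own z axis and vertical above 0.3 rad).
It also fails if it takes over 67 s, if anything falls off the work surface, if the arm or the gripper's body presses on something with over 40 N, if the wrist force passes 120 N, or if a joint passes its speed limit or range.

## Working session

There is one attempt and no reset: what is moved stays moved. The work goes in short steps, Python scripts to look and compute and a shell command to move; the robot and the scene stay as the last step left them, time stands still between calls to the robot, and variables do not carry over. Pictures are saved under pics/ and viewed, at most 10 in all, crops included, and the job is handed in when it is done.

```bash
mkdir -p pics; python3 - <<'E'
from cell import ctrl,get_image,get_calibration
import cv2
for n in("side","top"):
    cv2.imwrite(f"pics/{n}0.png",get_image(n)[:,:,::-1]); c=get_calibration(n); print(n,c)
print(ctrl.read_state())
E
```

```text
side {'mtx': array([[509.68320336,   0.        , 318.49924342],
       [  0.        , 509.68320336, 194.88006397],
       [  0.        ,   0.        ,   1.        ]]), 'distortion': array([-0.06774914,  0.        ,  0.        ,  0.        ,  0.        ]), 'world_from_camera': array([[ 9.99747269e-01, -5.78755591e-03, -2.17233117e-02,
         5.20714968e+02],
       [ 1.57502163e-02, -5.09186023e-01,  8.60512362e-01,
        -1.37670799e+03],
       [-1.60414701e-02, -8.60637031e-01, -5.08966181e-01,
         9.70251475e+02],
       [ 0.00000000e+00,  0.00000000e+00,  0.00000000e+00,
         1.00000000e+00]])}
top {'mtx': array([[389.86245997,   0.        , 317.20542425],
       [  0.        , 389.86245997, 200.0326815 ],
       [  0.        ,   0.        ,   1.        ]]), 'distortion': array([-0.03493909,  0.        ,  0.        ,  0.        ,  0.        ]), 'world_from_camera': array([[-2.88234734e-03, -9.97255537e-01,  7.39803094e-02,
         3.84002888e+02],
       [-9.99995375e-01,  2.94626450e-03,  7.54857254e-04,
         8.60569455e+01],
       [-9.70751135e-04, -7.39777915e-02, -9.97259417e-01,
         1.44022942e+03],
       [ 0.00000000e+00,  0.00000000e+00,  0.00000000e+00,
         1.00000000e+00]])}
{'clock': 0.1, 'qpos': array([ 1.13220538,  0.62927473,  0.03844385,  1.51826235, -0.02697114,
        0.99634087, -0.01997789]), 'qd': array([ 4.60489710e-05, -1.11707639e-03,  5.94151224e-04, -2.27030440e-03,
       -1.23564162e-03,  3.03982918e-04, -9.47026263e-04]), 'tau': array([ 3.26140485e-03, -5.64536619e+01,  1.23046238e+00, -1.93972993e+01,
        1.12395707e-02,  5.46992873e-03,  3.43653119e-05]), 'eef_pos': array([ 236.55234383, -604.81204496,  230.46919524]), 'tool_rot': array([-3.13982584e+00,  4.29071843e-05,  3.72829655e-01]), 'force': array([-0.19972853, -1.41702737,  0.30807091]), 'torque': array([0.0186769 , 0.04315472, 0.04148892]), 'gripper_force': 0.0, 'width': 85.44918227627788}
```

View pics/side0.png

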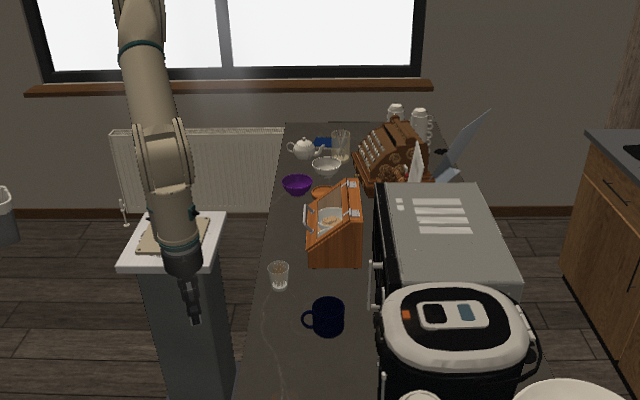

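View pics/top0.png

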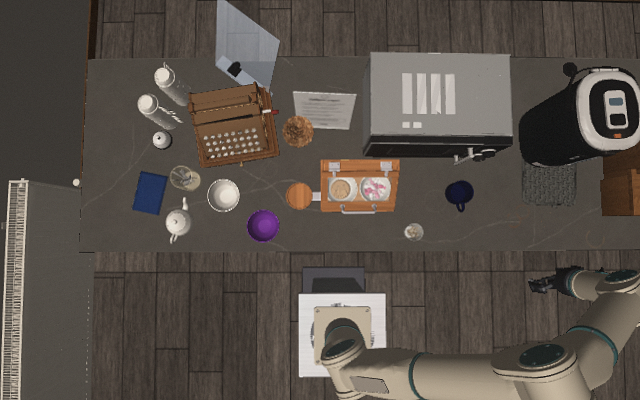

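```bash
cat > h.py <<'E'
import numpy as np,cv2
from cell import ctrl,get_image,get_calibration
def pt(n,uv,z):
    c=get_calibration(n);u=cv2.undistortPoints(np.array([[uv]],float),c["mtx"],c["distortion"])[0,0]
    T=c["world_from_camera"];d=T[:3,:3]@[*u,1];o=T[:3,3];return (o+d*(z-o[2])/d[2]).round(1)
def px(n,P):
    c=get_calibration(n);W=np.linalg.inv(c["world_from_camera"])
    return cv2.projectPoints(np.array([P],float),cv2.Rodrigues(W[:3,:3])[0],W[:3,3],c["mtx"],c["distortion"])[0][0,0].round(1)
def crop(n,x,y,w,h,k,name):
    cv2.imwrite(f"pics/{name}.png",cv2.resize(get_image(n)[y:y+h,x:x+w,::-1],None,fx=k,fy=k,interpolation=cv2.INTER_CUBIC))
E
python3 - <<'E'
from h import *
crop("top",195,145,220,80,3.6,"topc")
print(pt("top",(224,195),53),pt("top",(300,196),80))
E
```

```text
[506.  420.7  53. ] [499.2 147.3  80. ]
```

View pics/topc.png

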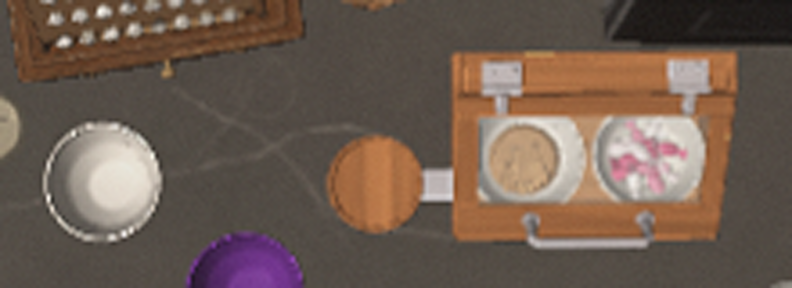

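```bash
python3 - <<'E'
from h import *
from scipy.spatial.transform import Rotation as Ro
crop("side",265,135,135,140,4.2,"sidec")
f=lambda x,y:(195+(x+.5)/3.6-.5,145+(y+.5)/3.6-.5)
B=pt("top",f(102,181.5),53);L=pt("top",f(375.5,183.5),80);print("bowl",B,"ledge",L)
for p in((530,241),(650,244)):print("bar",pt("top",f(*p),121))
for p in((453,53),(738,53)):print("back top",pt("top",f(*p),180))
for p in((453,238),(716,241)):print("front",pt("top",f(*p),70))
for n,q in(("bowl",(*B[:2],0)),("rim",(*B[:2],53)),("ledge",(*L[:2],80)),("front L rim pt",(L[0]-47,L[1],80))):
    u=px("side",q);print(n,u,(u+.5-[265,135])*4.2-.5)
d=np.radians(25);a=3*np.pi/4;o=np.array([np.cos(a),np.sin(a),0])
T=Ro.from_rotvec(-d*np.cross([0,0,1],o)*-1)*Ro.from_euler("xyz",[np.pi,0,np.pi/4])
T2=Ro.from_rotvec(-d*np.cross([0,0,1],o))*Ro.from_euler("xyz",[np.pi,0,np.pi/4])
for t in(T,T2):
    print("R",t.as_matrix().round(2)); c=Ro.from_euler("xyz",ctrl.read_state()["tool_rot"])
    print("rv/2pi",((t*c.inv()).as_rotvec()/2/np.pi).round(4),t.as_euler("xyz"))
E
```

```text
bowl [505.8 424.4  53. ] ledge [500.6 151.   80. ]
bar [442.4   3.7 121. ]
bar [ 439.2 -109.3  121. ]
back top [610.7  76.  180. ]
back top [ 610.2 -183.1  180. ]
front [447.8  75.7  70. ]
front [ 444.1 -181.5   70. ]
bowl [325.7 174.4] [256.54 167.08]
rim [325.6 162.6] [256.12 117.52]
ledge [323.8 191.5] [248.56 238.9 ]
front L rim pt [310.2 191.6] [191.44 239.32]
R [[ 0.71  0.64  0.3 ]
 [ 0.71 -0.64 -0.3 ]
 [ 0.    0.42 -0.91]]
rv/2pi [-0.0587 -0.0384  0.0646] [2.70526034 0.         0.78539816]
R [[ 0.71  0.64 -0.3 ]
 [ 0.71 -0.64  0.3 ]
 [ 0.   -0.42 -0.91]]
rv/2pi [0.0584 0.0382 0.0646] [-2.70526034e+00 -2.22044605e-16  7.85398163e-01]
```

View pics/sidec.png

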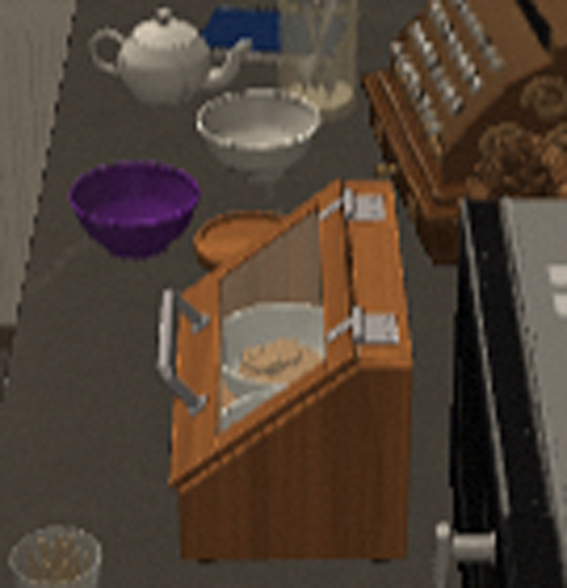

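The top view shows the bowl rim centred at about (223,195), the ledge at (299,196) and the bar from (342,212) to (375,213). The side view agrees to about 2 mm, with the bowl centred at crop x≈259 and the ledge's left edge at 195. The case yaw is about 0.

I'll pinch the bowl wall on its (-x,+y) side, tilted 25°. First I move round the front at height.

```bash
python3 -m creep '[{"dx":0.1,"dy":0.1,"dz":0.1,"grip":-1},{"dx":0.2,"dy":0.2,"dz":0.2,"grip":-1},{"dx":0.3,"dy":0.3,"dz":0.3,"grip":-1},{"dx":0.4,"dy":0.4,"dz":0.3,"grip":-1},{"dx":0.4,"dy":0.4,"dz":0.3,"grip":-1}]'
python3 -m creep '[{"dx":0.05,"dy":0.14,"grip":-1},{"dx":0.1,"dy":0.28,"grip":-1},{"dx":0.15,"dy":0.42,"grip":-1},{"dx":0.2,"dy":0.56,"grip":-1},{"dx":0.25,"dy":0.7,"grip":-1}]'
```

```text
$[0]: bad value
$[0]: bad value
```

```bash
python3 -m creep '[{"dx":0.1,"dy":0.1,"dz":0.1,"rx":0,"ry":0,"rz":0,"grip":-1},{"dx":0.2,"dy":0.2,"dz":0.2,"rx":0,"ry":0,"rz":0,"grip":-1},{"dx":0.3,"dy":0.3,"dz":0.3,"rx":0,"ry":0,"rz":0,"grip":-1},{"dx":0.4,"dy":0.4,"dz":0.3,"rx":0,"ry":0,"rz":0,"grip":-1},{"dx":0.4,"dy":0.4,"dz":0.3,"rx":0,"ry":0,"rz":0,"grip":-1}]'
```

```text
clock: 0.82
eef_pos: [401.5, -441.0, 352.4]
tool_rot: [3.141, -0.004, 0.381]
force: [-0.1, -0.8, 0.2]
width: 85.6
gripper_force: 0.0
```

```bash
python3 -m creep '[{"dx":0.03,"dy":0.14,"dz":0,"rx":0,"ry":0,"rz":0,"grip":-1},{"dx":0.06,"dy":0.28,"dz":0,"rx":0,"ry":0,"rz":0,"grip":-1},{"dx":0.1,"dy":0.42,"dz":0,"rx":0,"ry":0,"rz":0,"grip":-1},{"dx":0.15,"dy":0.55,"dz":0,"rx":0,"ry":0,"rz":0,"grip":-1},{"dx":0.18,"dy":0.68,"dz":0,"rx":0,"ry":0,"rz":0,"grip":-1}]'
python3 -m creep '[{"dx":0.03,"dy":0.14,"dz":0,"rx":0,"ry":0,"rz":0,"grip":-1},{"dx":0.03,"dy":0.28,"dz":0,"rx":0,"ry":0,"rz":0,"grip":-1},{"dx":0.03,"dy":0.42,"dz":0,"rx":0,"ry":0,"rz":0,"grip":-1},{"dx":0.03,"dy":0.55,"dz":0,"rx":0,"ry":0,"rz":0,"grip":-1},{"dx":0.03,"dy":0.68,"dz":0,"rx":0,"ry":0,"rz":0,"grip":-1}]'
```

```text
clock: 1.45
eef_pos: [469.0, -172.3, 351.0]
tool_rot: [3.141, 0.0, 0.372]
force: [0.2, 0.3, 1.4]
width: 85.3
gripper_force: 0.0
clock: 2.08
eef_pos: [480.6, 99.3, 351.1]
tool_rot: [3.141, 0.0, 0.371]
force: [0.3, 0.4, 0.1]
width: 85.3
gripper_force: 0.0
```

```bash
python3 -m creep '[{"dx":-0.02,"dy":0.14,"dz":0,"rx":0,"ry":0,"rz":0,"grip":-1},{"dx":-0.04,"dy":0.28,"dz":0,"rx":0,"ry":0,"rz":0,"grip":-1},{"dx":-0.06,"dy":0.42,"dz":0,"rx":0,"ry":0,"rz":0,"grip":-1},{"dx":-0.08,"dy":0.55,"dz":0,"rx":0,"ry":0,"rz":0,"grip":-1},{"dx":-0.1,"dy":0.68,"dz":0,"rx":0,"ry":0,"rz":0,"grip":-1}]'
python3 -m creep '[{"dx":0,"dy":0.1,"dz":0,"rx":-0.014,"ry":-0.01,"rz":0.016,"grip":0},{"dx":0,"dy":0.2,"dz":0,"rx":-0.028,"ry":-0.019,"rz":0.032,"grip":0},{"dx":0,"dy":0.3,"dz":0,"rx":-0.042,"ry":-0.028,"rz":0.048,"grip":0},{"dx":0,"dy":0.3,"dz":0,"rx":-0.059,"ry":-0.038,"rz":0.065,"grip":0},{"dx":0,"dy":0.3,"dz":0,"rx":-0.059,"ry":-0.038,"rz":0.065,"grip":0}]'
```

```text
clock: 2.7
eef_pos: [441.0, 371.3, 350.8]
tool_rot: [3.141, 0.0, 0.371]
force: [1.1, 0.1, 0.1]
width: 85.4
gripper_force: 0.0
clock: 3.32
eef_pos: [438.2, 492.3, 348.9]
tool_rot: [2.705, 0.007, 0.791]
force: [0.5, 0.5, 0.3]
width: 42.6
gripper_force: 0.0
```

```bash
python3 -m creep '[{"dx":0,"dy":0,"dz":-0.13,"rx":0,"ry":0,"rz":0,"grip":0.2},{"dx":0,"dy":0,"dz":-0.27,"rx":0,"ry":0,"rz":0,"grip":0.2},{"dx":0,"dy":0,"dz":-0.4,"rx":0,"ry":0,"rz":0,"grip":0.2},{"dx":0,"dy":0,"dz":-0.54,"rx":0,"ry":0,"rz":0,"grip":0.2},{"dx":0,"dy":0,"dz":-0.54,"rx":0,"ry":0,"rz":0,"grip":0.2}]'
python3 -m creep '[{"dx":0.01,"dy":-0.01,"dz":-0.03,"rx":0,"ry":0,"rz":0,"grip":0.2},{"dx":0.02,"dy":-0.02,"dz":-0.06,"rx":0,"ry":0,"rz":0,"grip":0.2},{"dx":0.03,"dy":-0.03,"dz":-0.09,"rx":0,"ry":0,"rz":0,"grip":0.2},{"dx":0.04,"dy":-0.04,"dz":-0.12,"rx":0,"ry":0,"rz":0,"grip":0.2},{"dx":0.04,"dy":-0.04,"dz":-0.12,"rx":0,"ry":0,"rz":0,"grip":0.2}]'
python3 - <<'E'
from h import *
a=cv2.resize(get_image("side")[120:200,270:390,::-1],None,fx=4,fy=4,interpolation=cv2.INTER_CUBIC)
b=cv2.resize(get_image("top")[160:240,190:280,::-1],None,fx=4,fy=4,interpolation=cv2.INTER_CUBIC)[:320]
cv2.imwrite("pics/pre.png",np.hstack([a[:, :420],b]))
E
```

```text
clock: 3.95
eef_pos: [441.5, 485.8, 132.0]
tool_rot: [2.701, 0.011, 0.782]
force: [0.5, 0.8, 0.3]
width: 34.1
gripper_force: 0.0
clock: 4.58
eef_pos: [457.0, 473.3, 86.3]
tool_rot: [2.703, 0.005, 0.786]
force: [-0.2, -0.3, 0.3]
width: 34.2
gripper_force: 0.0
```

View pics/pre.png

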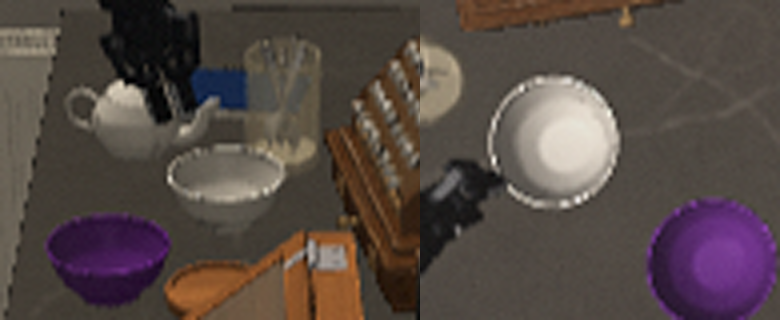

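The left (side) panel shows the fingers above and beyond the bowl, clear of the teapot. The right (top) panel shows them just outside the bowl's lower-left rim at about (495,180), lined up with its centre at (555,142). I go in now.

```bash
python3 -m creep '[{"dx":0.0125,"dy":-0.0125,"dz":-0.037,"rx":0,"ry":0,"rz":0,"grip":0.2},{"dx":0.025,"dy":-0.025,"dz":-0.075,"rx":0,"ry":0,"rz":0,"grip":0.2},{"dx":0.037,"dy":-0.037,"dz":-0.112,"rx":0,"ry":0,"rz":0,"grip":0.2},{"dx":0.05,"dy":-0.05,"dz":-0.15,"rx":0,"ry":0,"rz":0,"grip":0.2},{"dx":0.05,"dy":-0.05,"dz":-0.15,"rx":0,"ry":0,"rz":0,"grip":0.2}]'
python3 -m creep '[{"dx":0,"dy":0,"dz":0,"rx":0,"ry":0,"rz":0,"grip":0.4},{"dx":0,"dy":0,"dz":0,"rx":0,"ry":0,"rz":0,"grip":0.55},{"dx":0,"dy":0,"dz":0,"rx":0,"ry":0,"rz":0,"grip":0.7},{"dx":0,"dy":0,"dz":0,"rx":0,"ry":0,"rz":0,"grip":0.8},{"dx":0,"dy":0,"dz":0,"rx":0,"ry":0,"rz":0,"grip":1}]'
python3 -m creep '[{"dx":0,"dy":0,"dz":0,"rx":0,"ry":0,"rz":0,"grip":1},{"dx":0,"dy":0,"dz":0,"rx":0,"ry":0,"rz":0,"grip":1},{"dx":0,"dy":0,"dz":0,"rx":0,"ry":0,"rz":0,"grip":1},{"dx":0,"dy":0,"dz":0,"rx":0,"ry":0,"rz":0,"grip":1},{"dx":0,"dy":0,"dz":0,"rx":0,"ry":0,"rz":0,"grip":1}]'
```

```text
clock: 5.3
eef_pos: [476.9, 452.7, 25.6]
tool_rot: [2.702, 0.007, 0.786]
force: [-0.8, 0.3, -0.4]
width: 33.9
gripper_force: 0.0
clock: 5.92
eef_pos: [476.3, 455.0, 27.8]
tool_rot: [2.704, 0.003, 0.787]
force: [-2.1, -0.3, 3.0]
width: 7.4
gripper_force: 56.8
clock: 6.55
eef_pos: [476.3, 455.0, 27.6]
tool_rot: [2.704, 0.003, 0.787]
force: [-3.2, -0.1, 5.5]
width: 7.5
gripper_force: 57.7
```

```bash
python3 -m creep '[{"dx":0,"dy":0,"dz":0.02,"rx":0,"ry":0,"rz":0,"grip":1},{"dx":0,"dy":0,"dz":0.06,"rx":0,"ry":0,"rz":0,"grip":1},{"dx":0,"dy":0,"dz":0.12,"rx":0,"ry":0,"rz":0,"grip":1},{"dx":0,"dy":0,"dz":0.2,"rx":0,"ry":0,"rz":0,"grip":1},{"dx":0,"dy":0,"dz":0.3,"rx":0,"ry":0,"rz":0,"grip":1}]'
python3 -m creep '[{"dx":0,"dy":-0.03,"dz":0.02,"rx":0,"ry":0,"rz":0,"grip":1},{"dx":0,"dy":-0.08,"dz":0.04,"rx":0,"ry":0,"rz":0,"grip":1},{"dx":0,"dy":-0.15,"dz":0.05,"rx":0,"ry":0,"rz":0,"grip":1},{"dx":0,"dy":-0.22,"dz":0.05,"rx":0,"ry":0,"rz":0,"grip":1},{"dx":0,"dy":-0.3,"dz":0.05,"rx":0,"ry":0,"rz":0,"grip":1}]'
python3 -m creep '[{"dx":0,"dy":-0.08,"dz":0,"rx":0,"ry":0,"rz":0,"grip":1},{"dx":-0.005,"dy":-0.16,"dz":0,"rx":0,"ry":0,"rz":0,"grip":1},{"dx":-0.01,"dy":-0.24,"dz":0,"rx":0,"ry":0,"rz":0,"grip":1},{"dx":-0.013,"dy":-0.32,"dz":0,"rx":0,"ry":0,"rz":0,"grip":1},{"dx":-0.013,"dy":-0.383,"dz":0,"rx":0,"ry":0,"rz":0,"grip":1}]'
python3 -m creep '[{"dx":0,"dy":0,"dz":0,"rx":0,"ry":0,"rz":0,"grip":1},{"dx":0,"dy":0,"dz":0,"rx":0,"ry":0,"rz":0,"grip":1},{"dx":0,"dy":0,"dz":0,"rx":0,"ry":0,"rz":0,"grip":1},{"dx":0,"dy":0,"dz":0,"rx":0,"ry":0,"rz":0,"grip":1},{"dx":0,"dy":0,"dz":0,"rx":0,"ry":0,"rz":0,"grip":1}]'
python3 - <<'E'
from h import *
a=cv2.resize(get_image("side")[120:220,280:375,::-1],None,fx=4,fy=4,interpolation=cv2.INTER_CUBIC)
b=cv2.resize(get_image("top")[150:250,240:340,::-1],None,fx=4,fy=4,interpolation=cv2.INTER_CUBIC)
cv2.imwrite("pics/over.png",np.hstack([a,b]))
E
```

```text
clock: 7.18
eef_pos: [476.8, 454.4, 149.4]
tool_rot: [2.704, 0.003, 0.787]
force: [-0.3, 0.8, -2.8]
width: 7.0
gripper_force: 56.9
clock: 7.8
eef_pos: [476.4, 332.7, 167.2]
tool_rot: [2.704, 0.004, 0.787]
force: [0.7, -0.6, -3.2]
width: 7.2
gripper_force: 57.0
clock: 8.43
eef_pos: [470.7, 178.5, 167.3]
tool_rot: [2.703, 0.005, 0.785]
force: [-0.5, 0.3, -2.3]
width: 7.0
gripper_force: 57.0
clock: 9.05
eef_pos: [471.5, 181.8, 167.2]
tool_rot: [2.704, 0.003, 0.788]
force: [0.1, 0.1, -2.3]
width: 7.5
gripper_force: 57.1
```

View pics/over.png

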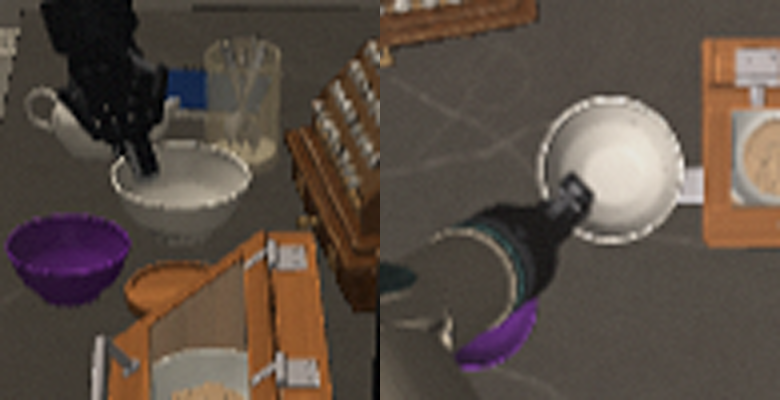

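```bash
python3 - <<'E'
from h import *
C=pt("top",(297.6,191.8),193);print(C)
t=np.linspace(0,6.283,200)
for tx in(-.05,0,.05):
  for ty in(-.05,0,.05):
    P=[(C[0]+58.5*np.cos(a),C[1]+58.5*np.sin(a),193+58.5*(tx*np.sin(a)-ty*np.cos(a))) for a in t]
    out=[]
    for n,o,s in(("side",(280,120),0),("top",(240,150),380)):
        u=np.array([(px(n,p)+.5-o)*4-.5+[s,0] for p in P])
        out+=[u.min(0).round(),u.max(0).round(),u[u[:,0].argmin(),1].round(),u[u[:,0].argmax(),1].round()]
    print(tx,ty,*out)
E
```

```text
[503.2 149.9 193. ]
-0.05 -0.05 [109. 144.] [248. 202.] 174.0 168.0 [540.  96.] [685. 242.] 166.0 174.0
-0.05 0 [108. 144.] [248. 202.] 173.0 172.0 [540.  97.] [685. 242.] 166.0 174.0
-0.05 0.05 [108. 144.] [248. 202.] 169.0 175.0 [540.  97.] [685. 242.] 166.0 174.0
0 -0.05 [109. 141.] [248. 205.] 174.0 168.0 [539.  96.] [685. 242.] 165.0 174.0
0 0 [108. 141.] [248. 205.] 173.0 172.0 [539.  97.] [685. 242.] 165.0 174.0
0 0.05 [108. 141.] [248. 205.] 169.0 175.0 [539.  97.] [685. 242.] 167.0 174.0
0.05 -0.05 [109. 138.] [248. 208.] 174.0 168.0 [539.  96.] [685. 242.] 167.0 174.0Traceback (most recent call last):
  File "<stdin>", line 9, in <module>
  File "h.py", line 7, in px
    c=get_calibration(n);W=np.linalg.inv(c["world_from_camera"])
ValueError: time passes only in moves, steps and waits
```

```bash
python3 - <<'E'
import cv2
i=cv2.imread("pics/over.png");cv2.imwrite("pics/ovs.png",cv2.resize(i[120:260,90:275],None,fx=4,fy=4,interpolation=cv2.INTER_CUBIC))
E
```

```text
(no output)
```

View pics/ovs.png

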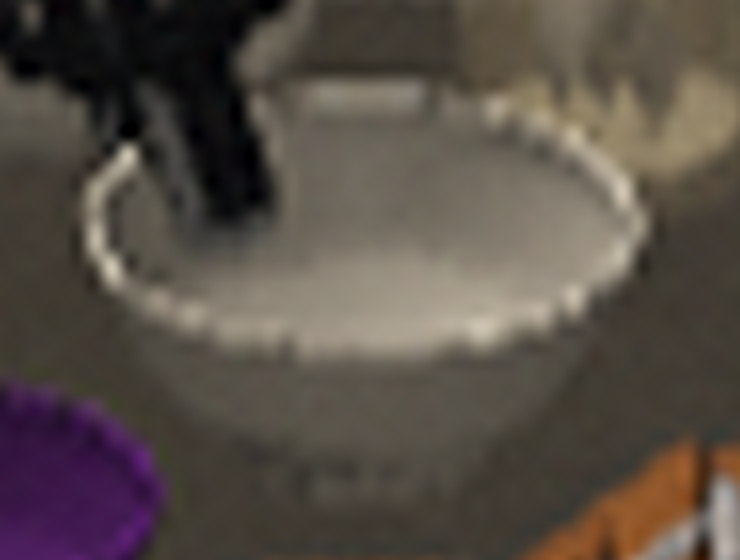

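The bowl hangs level, with its rim at the same height left and right (rows ≈225 in the crop). It is about 2.5 mm too far in +x and 1 mm short in y. I correct that and lower it.

```bash
python3 -m creep '[{"dx":-0.006,"dy":0.003,"dz":-0.03,"rx":0,"ry":0,"rz":0,"grip":1},{"dx":-0.006,"dy":0.003,"dz":-0.07,"rx":0,"ry":0,"rz":0,"grip":1},{"dx":-0.006,"dy":0.003,"dz":-0.11,"rx":0,"ry":0,"rz":0,"grip":1},{"dx":-0.006,"dy":0.003,"dz":-0.14,"rx":0,"ry":0,"rz":0,"grip":1},{"dx":-0.006,"dy":0.003,"dz":-0.15,"rx":0,"ry":0,"rz":0,"grip":1}]'
python3 -m creep '[{"dx":0,"dy":0,"dz":-0.002,"rx":0,"ry":0,"rz":0,"grip":1},{"dx":0,"dy":0,"dz":-0.004,"rx":0,"ry":0,"rz":0,"grip":1},{"dx":0,"dy":0,"dz":-0.006,"rx":0,"ry":0,"rz":0,"grip":1},{"dx":0,"dy":0,"dz":-0.008,"rx":0,"ry":0,"rz":0,"grip":1},{"dx":0,"dy":0,"dz":-0.008,"rx":0,"ry":0,"rz":0,"grip":1}]'
```

```text
clock: 9.78
eef_pos: [469.0, 182.7, 106.7]
tool_rot: [2.704, 0.004, 0.788]
force: [-0.0, 0.3, -2.5]
width: 7.3
gripper_force: 57.1
clock: 10.4
eef_pos: [469.3, 182.8, 104.3]
tool_rot: [2.704, 0.003, 0.787]
force: [-0.0, 0.4, -2.4]
width: 7.0
gripper_force: 57.6
```

Underside is at about z = 76.6. I go down in small steps until contact.

```bash
python3 -m creep '[{"dx":0,"dy":0,"dz":-0.001,"rx":0,"ry":0,"rz":0,"grip":1},{"dx":0,"dy":0,"dz":-0.002,"rx":0,"ry":0,"rz":0,"grip":1},{"dx":0,"dy":0,"dz":-0.003,"rx":0,"ry":0,"rz":0,"grip":1},{"dx":0,"dy":0,"dz":-0.003,"rx":0,"ry":0,"rz":0,"grip":1},{"dx":0,"dy":0,"dz":-0.003,"rx":0,"ry":0,"rz":0,"grip":1}]'
python3 -m creep '[{"dx":0,"dy":0,"dz":-0.001,"rx":0,"ry":0,"rz":0,"grip":1},{"dx":0,"dy":0,"dz":-0.001,"rx":0,"ry":0,"rz":0,"grip":1},{"dx":0,"dy":0,"dz":-0.001,"rx":0,"ry":0,"rz":0,"grip":1},{"dx":0,"dy":0,"dz":-0.002,"rx":0,"ry":0,"rz":0,"grip":1},{"dx":0,"dy":0,"dz":-0.002,"rx":0,"ry":0,"rz":0,"grip":1}]'
```

```text
clock: 11.02
eef_pos: [469.1, 183.0, 103.0]
tool_rot: [2.704, 0.003, 0.788]
force: [-1.6, 1.6, 1.8]
width: 7.1
gripper_force: 60.3
clock: 11.65
eef_pos: [469.1, 182.9, 102.4]
tool_rot: [2.704, 0.003, 0.787]
force: [-4.9, 2.6, 8.0]
width: 7.3
gripper_force: 62.7
```

```bash
python3 -m creep '[{"dx":0,"dy":0,"dz":0.001,"rx":0,"ry":0,"rz":0,"grip":1},{"dx":0,"dy":0,"dz":0.001,"rx":0,"ry":0,"rz":0,"grip":0.8},{"dx":0,"dy":0,"dz":0.001,"rx":0,"ry":0,"rz":0,"grip":0.7},{"dx":0,"dy":0,"dz":0.001,"rx":0,"ry":0,"rz":0,"grip":0.5},{"dx":0,"dy":0,"dz":0.001,"rx":0,"ry":0,"rz":0,"grip":0.3}]'
python3 -m creep '[{"dx":-0.01,"dy":0.01,"dz":0.03,"rx":0,"ry":0,"rz":0,"grip":0.3},{"dx":-0.02,"dy":0.02,"dz":0.06,"rx":0,"ry":0,"rz":0,"grip":0.3},{"dx":-0.04,"dy":0.04,"dz":0.12,"rx":0,"ry":0,"rz":0,"grip":0.3},{"dx":-0.07,"dy":0.07,"dz":0.21,"rx":0,"ry":0,"rz":0,"grip":0.3},{"dx":-0.1,"dy":0.1,"dz":0.3,"rx":0,"ry":0,"rz":0,"grip":0.2}]'
python3 - <<'E'
from h import *
a=cv2.resize(get_image("side")[140:240,280:375,::-1],None,fx=4,fy=4,interpolation=cv2.INTER_CUBIC)
b=cv2.resize(get_image("top")[150:250,240:340,::-1],None,fx=4,fy=4,interpolation=cv2.INTER_CUBIC)
cv2.imwrite("pics/placed.png",np.hstack([a,b]))
E
```

```text
clock: 12.28
eef_pos: [469.3, 182.2, 102.4]
tool_rot: [2.703, 0.004, 0.787]
force: [-0.6, -0.2, 0.8]
width: 29.9
gripper_force: 0.0
clock: 12.9
eef_pos: [428.2, 223.3, 224.5]
tool_rot: [2.705, 0.003, 0.788]
force: [1.1, -0.6, 0.0]
width: 34.3
gripper_force: 0.0
```

View pics/placed.png

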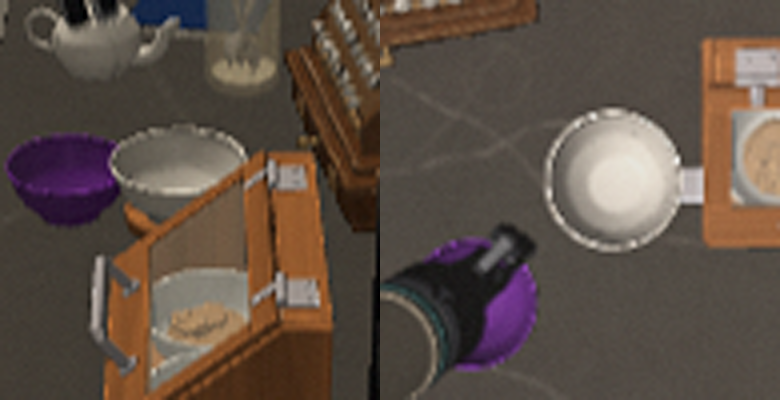

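Bowl stands upright in the ledge, with its rim centred in the top view at (613,179), and the flap is shut. Next is the bar.

```bash
python3 - <<'E'
from h import *
from scipy.spatial.transform import Rotation as Ro
print("bowl",pt("top",(298,194.4),128),"bar side",px("side",(441,-52.8,121)),"seen 304.1 213.2", px("side",(441+2,-52.8,121)))
c=Ro.from_euler("xyz",ctrl.read_state()["tool_rot"]);t=Ro.from_euler("xyz",[np.pi,0,np.pi/2])
print(((t*c.inv()).as_rotvec()/2/np.pi).round(4))
E
```

```text
bowl [500.6 151.9 128. ] bar side [303.9 213.4] seen 304.1 213.2 [304.5 213.4]
[0.0264 0.0661 0.1223]
```

```bash
python3 -m creep '[{"dx":0,"dy":0,"dz":0.05,"rx":0.0053,"ry":0.0132,"rz":0.0245,"grip":0.2},{"dx":0,"dy":0,"dz":0.1,"rx":0.0106,"ry":0.0264,"rz":0.049,"grip":0.2},{"dx":0,"dy":-0.05,"dz":0.16,"rx":0.0158,"ry":0.0397,"rz":0.0734,"grip":0.2},{"dx":0,"dy":-0.12,"dz":0.2,"rx":0.0211,"ry":0.0529,"rz":0.098,"grip":0.2},{"dx":0,"dy":-0.2,"dz":0.22,"rx":0.0264,"ry":0.0661,"rz":0.1223,"grip":0.2}]'
python3 -m creep '[{"dx":0.01,"dy":-0.12,"dz":0,"rx":0,"ry":0,"rz":0,"grip":0.2},{"dx":0.03,"dy":-0.24,"dz":0,"rx":0,"ry":0,"rz":0,"grip":0.2},{"dx":0.03,"dy":-0.36,"dz":0,"rx":0,"ry":0,"rz":0,"grip":0.2},{"dx":0.03,"dy":-0.49,"dz":0,"rx":0,"ry":0,"rz":0,"grip":0.2},{"dx":0.03,"dy":-0.49,"dz":0,"rx":0,"ry":0,"rz":0,"grip":0.2}]'
python3 -m creep '[{"dx":0,"dy":0,"dz":0,"rx":0,"ry":0,"rz":0,"grip":0.2},{"dx":0,"dy":0,"dz":0,"rx":0,"ry":0,"rz":0,"grip":0.2},{"dx":0,"dy":0,"dz":0,"rx":0,"ry":0,"rz":0,"grip":0.2},{"dx":0,"dy":0,"dz":0,"rx":0,"ry":0,"rz":0,"grip":0.2},{"dx":0,"dy":0,"dz":0,"rx":0,"ry":0,"rz":0,"grip":0.2}]'
```

```text
clock: 13.62
eef_pos: [429.3, 153.5, 306.7]
tool_rot: [3.067, 0.04, 1.431]
force: [0.1, -0.1, -0.1]
width: 34.7
gripper_force: 0.0
clock: 14.25
eef_pos: [440.5, -46.4, 305.5]
tool_rot: [3.067, 0.044, 1.418]
force: [-0.2, 0.7, -0.2]
width: 34.0
gripper_force: 0.0
clock: 14.88
eef_pos: [441.6, -41.8, 305.6]
tool_rot: [3.066, 0.042, 1.426]
force: [-0.2, -0.5, 0.6]
width: 34.7
gripper_force: 0.0
```

```bash
python3 - <<'E'
from h import *
from scipy.spatial.transform import Rotation as Ro
s=ctrl.read_state();c=Ro.from_euler("xyz",s["tool_rot"]);t=Ro.from_euler("xyz",[np.pi,0,np.pi/2])
print(((t*c.inv()).as_rotvec()/2/np.pi).round(4),(([441.5,-52.8,106]-s["eef_pos"])/400).round(4))
E
```

```text
[0.0075 0.0115 0.0227] [-3.00e-04 -2.76e-02 -4.99e-01]
```

```bash
python3 -m creep '[{"dx":0,"dy":-0.01,"dz":-0.05,"rx":0.0038,"ry":0.0058,"rz":0.0113,"grip":0.2},{"dx":0,"dy":-0.0276,"dz":-0.12,"rx":0.0075,"ry":0.0115,"rz":0.0227,"grip":0.2},{"dx":0,"dy":-0.0276,"dz":-0.24,"rx":0.0075,"ry":0.0115,"rz":0.0227,"grip":0.2},{"dx":0,"dy":-0.0276,"dz":-0.36,"rx":0.0075,"ry":0.0115,"rz":0.0227,"grip":0.2},{"dx":0,"dy":-0.0276,"dz":-0.36,"rx":0.0075,"ry":0.0115,"rz":0.0227,"grip":0.2}]'
python3 -m creep '[{"dx":0,"dy":0,"dz":-0.03,"rx":0,"ry":0,"rz":0,"grip":0.2},{"dx":0,"dy":0,"dz":-0.06,"rx":0,"ry":0,"rz":0,"grip":0.2},{"dx":0,"dy":0,"dz":-0.1,"rx":0,"ry":0,"rz":0,"grip":0.2},{"dx":0,"dy":0,"dz":-0.14,"rx":0,"ry":0,"rz":0,"grip":0.2},{"dx":0,"dy":0,"dz":-0.14,"rx":0,"ry":0,"rz":0,"grip":0.2}]'
```

```text
clock: 15.5
eef_pos: [439.2, -52.9, 159.3]
tool_rot: [-3.134, -0.001, 1.571]
force: [-0.5, 1.0, 0.8]
width: 34.2
gripper_force: 0.0
clock: 16.12
eef_pos: [441.5, -53.1, 105.4]
tool_rot: [-3.141, 0.0, 1.57]
force: [0.1, -0.1, 0.4]
width: 34.3
gripper_force: 0.0
```

No contact on the way down; I close on the bar.

```bash
python3 -m creep '[{"dx":0,"dy":0,"dz":0,"rx":0,"ry":0,"rz":0,"grip":0.35},{"dx":0,"dy":0,"dz":0,"rx":0,"ry":0,"rz":0,"grip":0.5},{"dx":0,"dy":0,"dz":0,"rx":0,"ry":0,"rz":0,"grip":0.65},{"dx":0,"dy":0,"dz":0,"rx":0,"ry":0,"rz":0,"grip":1},{"dx":0,"dy":0,"dz":0,"rx":0,"ry":0,"rz":0,"grip":1}]'
python3 -m creep '[{"dx":0,"dy":0,"dz":0,"rx":0,"ry":0,"rz":0,"grip":1},{"dx":0,"dy":0,"dz":0,"rx":0,"ry":0,"rz":0,"grip":1},{"dx":0,"dy":0,"dz":0,"rx":0,"ry":0,"rz":0,"grip":1},{"dx":0,"dy":0,"dz":0,"rx":0,"ry":0,"rz":0,"grip":1},{"dx":0,"dy":0,"dz":0,"rx":0,"ry":0,"rz":0,"grip":1}]'
```

```text
clock: 16.75
eef_pos: [440.6, -53.2, 106.1]
tool_rot: [-3.14, 0.001, 1.57]
force: [-3.5, 1.2, 7.1]
width: 8.0
gripper_force: 58.6
clock: 17.38
eef_pos: [440.6, -53.2, 106.1]
tool_rot: [-3.14, 0.001, 1.57]
force: [-2.5, 0.1, 6.9]
width: 7.2
gripper_force: 58.6
```

```bash
python3 -m creep '[{"dx":-0.004,"dy":0,"dz":0.01,"rx":0,"ry":0,"rz":0,"grip":1},{"dx":-0.0085,"dy":0,"dz":0.022,"rx":0,"ry":0,"rz":0,"grip":1},{"dx":-0.0128,"dy":0,"dz":0.035,"rx":0,"ry":0,"rz":0,"grip":1},{"dx":-0.0175,"dy":0,"dz":0.053,"rx":0,"ry":0,"rz":0,"grip":1},{"dx":-0.022,"dy":0,"dz":0.071,"rx":0,"ry":0,"rz":0,"grip":1}]'
python3 - <<'E'
from h import *
crop("side",275,140,110,130,4,"lift1")
E
```

```text
clock: 18.0
eef_pos: [431.7, -53.2, 134.3]
tool_rot: [-3.14, 0.0, 1.57]
force: [-2.7, 0.0, -5.6]
width: 7.7
gripper_force: 58.3
```

View pics/lift1.png

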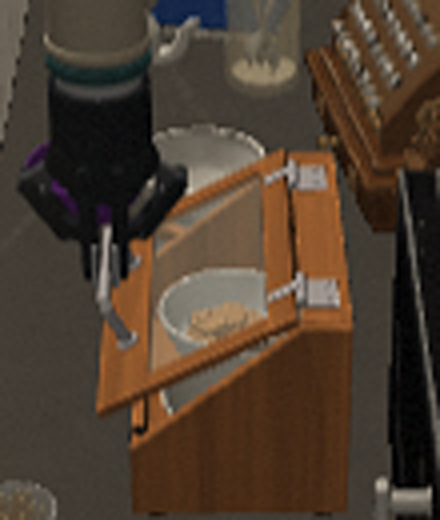

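The flap is rising with the bar in the fingers: bar at (105,270), with a gap open under the flap. I continue along the arc.

```bash
python3 -m creep '[{"dx":-0.0035,"dy":0,"dz":0.018,"rx":0,"ry":0,"rz":0,"grip":1},{"dx":-0.006,"dy":0,"dz":0.036,"rx":0,"ry":0,"rz":0,"grip":1},{"dx":-0.0075,"dy":0,"dz":0.055,"rx":0,"ry":0,"rz":0,"grip":1},{"dx":-0.008,"dy":0,"dz":0.073,"rx":0,"ry":0,"rz":0,"grip":1},{"dx":-0.0073,"dy":0,"dz":0.092,"rx":0,"ry":0,"rz":0,"grip":1}]'
python3 -m creep '[{"dx":0.0013,"dy":0,"dz":0.019,"rx":0,"ry":0,"rz":0,"grip":1},{"dx":0.0035,"dy":0,"dz":0.037,"rx":0,"ry":0,"rz":0,"grip":1},{"dx":0.0068,"dy":0,"dz":0.055,"rx":0,"ry":0,"rz":0,"grip":1},{"dx":0.011,"dy":0,"dz":0.073,"rx":0,"ry":0,"rz":0,"grip":1},{"dx":0.0158,"dy":0,"dz":0.091,"rx":0,"ry":0,"rz":0,"grip":1}]'
python3 -m creep '[{"dx":0,"dy":0,"dz":0,"rx":0,"ry":0,"rz":0,"grip":1},{"dx":0,"dy":0,"dz":0,"rx":0,"ry":0,"rz":0,"grip":1},{"dx":0,"dy":0,"dz":0,"rx":0,"ry":0,"rz":0,"grip":1},{"dx":0,"dy":0,"dz":0,"rx":0,"ry":0,"rz":0,"grip":1},{"dx":0,"dy":0,"dz":0,"rx":0,"ry":0,"rz":0,"grip":1}]'
python3 - <<'E'
from h import *
crop("side",275,130,110,140,4,"lift2")
E
```

```text
clock: 18.68
eef_pos: [428.6, -53.2, 171.1]
tool_rot: [-3.139, 0.0, 1.57]
force: [-5.8, -0.8, -3.3]
width: 7.2
gripper_force: 58.4
clock: 19.3
eef_pos: [434.0, -53.2, 207.4]
tool_rot: [-3.137, 0.001, 1.57]
force: [-7.1, -1.2, -2.3]
width: 7.7
gripper_force: 58.4
clock: 19.92
eef_pos: [434.0, -53.2, 207.3]
tool_rot: [-3.138, 0.001, 1.57]
force: [-7.1, -0.3, -2.2]
width: 7.8
gripper_force: 58.6
```

View pics/lift2.png

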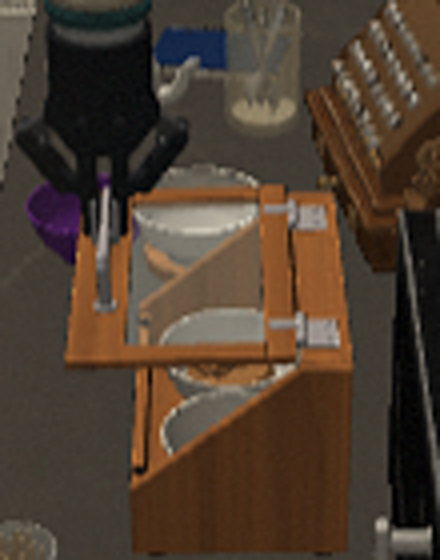

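The flap's near edge runs from (68,363) to (290,358), so it is level. The bar is in the fingers, and the bowl is still upright in the ledge. I hand in.

```bash
python3 -c "
from cell import ctrl
print(ctrl.finish_job())"
```

```text
the job is handed in; nothing more can be done
None
```

I set the bowl upright in the serving ledge with the flap shut, then raised the flap level; the gripper still holds it by the bar, and I handed the job in at about 20 s (no verdict was returned).

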